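# Lid and bolt a loaded specimen case

### The arm

A 6-joint arm with a two-finger parallel gripper is mounted at the origin on the work surface. World frame = base frame: x ahead of the robot, y to its left, z up, the work surface at z = 0. Lengths are in mm, angles in rad, forces in N, time in s.
With the tool pointing down it reaches from about 350 to 775 mm from the base axis. Payload 7.3 kg.
Tool frame: the origin (TCP) lies at the centre of the arm's flange, where the gripper is bolted on; the fingertips stand 178 mm ahead of it and the grasp point (between the pads) lies 159 mm ahead of it; z points along the fingers, y is the line along which they close (so a half turn about z gives the same grasp; the last joint's range is limited). The gripper opens to 92 mm and grips with 3 to 60 N. Pads are 19 mm wide; open, the fingers measure 130 mm over their backs; the gripper's body (75 mm by 190 mm) begins 47 mm behind the grasp point.
Start: joints at [1.091, 0.342, 1.524, -0, 1.275, -0.146], TCP at [171.987, 496.032, 404.741] pointing down, gripper open.
Joint ranges: [-2.53, 2.53], [-0.77, 2.02], [0.04, 2.7], [-1, 4.14], [0.28, 2.66], [-3.11, 3.11]. Speed limits (rad/s): [2.57, 2.57, 3.14, 3.14, 3.14, 3.14].

### API

Orientations are given as [roll, pitch, yaw] about the fixed x, y, z axes, in that order (R = Rz(yaw) Ry(pitch) Rx(roll)).
In Python, from plant import * gives the robot as it stands. The module is installed in compiled form; this text tells all that it offers.
- The arm moves only by the shell command python3 -m inch 'ROWS'. ROWS is JSON, a list of rows, each a list of 5 numbers: the shift along the tool's x, y, z in m, then the turn about the tool's z in rad, then the opening, from 0 (shut) to 1 (fully open). In form: [[tx, ty, tz, spin, claw], ...]. A call has 1 to 8 rows; each row is the pose to reach, as a shift and turn from the pose commanded when the call began, along the tool's axes at that moment; what a row does not reach only later rows make up. A row lasts 1/12 s, in which the tool goes at most 41.7 mm and 7.16 degrees, less where a joint would pass 70% of its speed; a pose out of reach is approached as far as the arm can. A call with a gripper value outside its range is refused whole. The fingers move at their own pace and stop on an object; the grip force is fixed at half the most. Time passes only in rows, so rows that repeat a pose let the fingers close. It gives the time, the measured TCP pose, the force, the opening and the grip force at its end, in the units of the state.
- get_obs(): the state, without advancing time (a new reading comes with each control period).
- capture(name): name is "side" or "top"; returns a dict with "color" (420x560x3 uint8, red, green, blue), "intrinsics" (3x3 intrinsics, pixels), "pose" (4x4, takes a point from camera to world coordinates). Camera axes: x right, y down, z forward; pixel columns grow to the right and rows downward; lengths in mm; the calibration is good to about 2 mm. A picture is of the moment at which its call begins. There is no depth.
- close_job(): hands the job in; it is judged then, once.
Trained networks look in a picture, given as the dict that the camera call returned (one of the last four; its "shot" number tells which), for a name from the list of things; names that differ only in an ending like _2 or _b are one class to them, and where a whole thing is asked for, a point or a joint stands for the part that bears it (a point fixed in the world has none). Each returns a list of dicts, best first, with "conf" (0 to 1); they miss things now and then, are a little off and sometimes report something else, mostly with a low value. They report only what shows in the picture. A call takes as long as a camera call. They do not tell look-alikes from the thing itself.
- look_for(picture, target): "rect" ([centre column, centre row, width, height] in pixels, round what is visible of it).
- trace(picture, target): "pixels" (420x560 bool, what is visible of it) and "rect" ([centre column, centre row, width, height] in pixels, round what is visible of it).
- tip_of(picture, target): "centre" ([column, row] in pixels: a listed point, or the origin of a listed thing).
The state is a dict: "time": time; "joint_positions": joint angles; "dq": joint speeds; "tau": joint torques, N m; "tool_pos": TCP position; "tcp_rot": TCP orientation; "contact_force": force on the tool from outside, world axes, zero at the start; "moment": the same for the moment, N m; "grip_width": finger opening in mm; "finger_force": force on a finger pad.
Only numpy, scipy, OpenCV 4.12 (cv2) and the standard library are available. Lean on these libraries where they do the work, as an engineer would, in place of code of your own. Each camera call takes 0.05 s, during which the arm holds its last target. There are 200 camera calls.

### The job

The specimen case is packed with its vials and ready to put away. Fetch its lid by the handle, lower it squarely onto the case (do not let it drop) so that it sits flat all round, then slide the bolt fully home over the edge of the lid. Leave the beaker, the bottle and the brush where they are.

Things in the scene. Friction and masses are not known exactly. Their poses are not given: they have to be found in the camera images.
- case: Open-topped aluminium case fixed to the left or right half of the table, yaw within 0.3. Outside 130 (x) by 150 (y) by 55 mm high, walls 4 mm, mouth 122 by 142 mm; vials inside lie below the rim. Origin: centre of its underside, z up. On its -y side a bracket 50 mm wide, reaching to y = -177 mm, carries the slide bolt; its deck is 62 mm high, its two guide rails 69 mm.
- case_rim (a point): Centre of the case's mouth at rim height, 55 mm above the case's origin, same axes. The lid's origin comes here when it is seated, with the lid's y axis along the case's y axis, either way round.
- lid: Loose aluminium lid, 0.25 to 0.5 kg, plate 136 (x) by 156 (y) by 5 mm. Origin: centre of the plate's underside, z up. Sloping lips reach 11.7 mm below the plate and guide it into the mouth from up to 7 mm off centre; seated, it has 3 mm of play and its plate lies on the rim. It starts right way up on the table, standing on its lips, on the half of the table where the case is not.
- lid_handle (a point): Centre of the lid's handle bar, 39 mm above the lid's origin, same axes. The bar runs 76 mm along the lid's y, is 14 mm thick in x and 12 mm high, with 28 mm free between it and the plate; a post stands under it near each end (the middle 60 mm are free). Grip it across x.
- bolt_grip (a point): Point on the axis of the bolt's upright black grip block, 94 mm above the table and 12 mm below the block's top. In the case's frame: x = 0, y = -150 mm plus the bolt's joint value. The block is 24 by 24 mm and 38 mm tall, and can be pinched or pushed. It stands on a flat bolt plate 30 mm wide and 5 mm thick, whose front end is 47 mm ahead of this point in +y.
- bolt (a joint): Travel of the slide bolt along the case's +y, over the lid: 0 = drawn back, 0.050 m = home against its stop. It starts at 0 to 0.012, clear of the lid's place. Home, it reaches 25 mm over the seated lid's edge, 3 mm above it. About 2 N moves it and it stays where it is left. Slid forward before the lid is on, it blocks the lid.
- beaker: Bystander: empty glass beaker, 66 mm across, 85 mm tall, loose, standing beyond the work. Origin: centre of its underside.
- bottle: Bystander: small bottle with a white cap, 50 mm across, 105 mm tall, loose, standing beyond the work. Origin: centre of its underside.
- brush: Bystander: flat brush with a wooden handle lying on the table beyond the work, loose. Origin: centre of its underside.
Things that resemble listed ones, but are neither listed nor needed, are in the scene too. Leave any orange or red look-alike of the lid alone.

How it is judged:
By the outcome, as a careful person would: the job done as asked, in the order asked, and still so for the second after the job is handed in, with the robot touching nothing.
It also fails if it takes over 48 s, if anything falls off the work surface, if the arm or the gripper's body presses on something with over 40 N, if the wrist force passes 120 N, or if a joint passes its speed limit or range.

## Working session

There is one attempt and no reset: what is moved stays moved. The work goes in short steps, Python scripts to look and compute and a shell command to move; the robot and the scene stay as the last step left them, time stands still between calls to the robot, and variables do not carry over. Pictures are saved under pics/ and viewed, at most 10 in all, crops included, and the job is handed in when it is done.

```bash
mkdir -p pics; cat > h.py <<'E'
from plant import *
import numpy as np, cv2
def ray(p,uv):
    K=np.array(p["intrinsics"]);T=np.array(p["pose"])
    d=T[:3,:3]@np.linalg.solve(K,[uv[0],uv[1],1.]);return T[:3,3],d/np.linalg.norm(d)
def atz(p,uv,z):
    o,d=ray(p,uv);return o+d*(z-o[2])/d[2]
def tri(rs):
    A=0;b=0
    for o,d in rs:
        M=np.eye(3)-np.outer(d,d);A=A+M;b=b+M@o
    x=np.linalg.solve(A,b);return x,[np.linalg.norm(np.cross(x-o,d)) for o,d in rs]
def proj(p,X):
    T=np.linalg.inv(np.array(p["pose"]));c=T[:3,:3]@np.array(X,float)+T[:3,3];u=np.array(p["intrinsics"])@c;return u[:2]/u[2]
def save(p,n,img=None):
    cv2.imwrite("pics/"+n+".png",cv2.cvtColor(p["color"] if img is None else img,cv2.COLOR_RGB2BGR))
E
python3 - <<'E'
from h import *
np.set_printoptions(precision=1,suppress=True)
o=get_obs();print(o["time"],o["tool_pos"],o["tcp_rot"],o["grip_width"])
P={n:capture(n) for n in("side","top")}
for n in P:
    save(P[n],n+"0");print(n,np.array(P[n]["pose"]))
    for t in("case","case_rim","lid","lid_handle","bolt_grip","beaker","bottle","brush"):
        print(n,t,[(np.round(r["centre"],1).tolist(),round(r["conf"],2),atz(P[n],r["centre"],dict(case_rim=55,lid_handle=51,bolt_grip=94,lid=12).get(t,0))) for r in tip_of(P[n],t)])
    for t in ("case","lid"): print(t,[(np.round(r["rect"]),round(r["conf"],2)) for r in look_for(P[n],t)])
cv2.imwrite("pics/both0.png",cv2.cvtColor(cv2.resize(np.hstack([P["side"]["color"],P["top"]["color"]]),(800,300)),cv2.COLOR_RGB2BGR))
E
```

```text
0.0 [171.9 495.9 404.1] [-3.1 -0.   2.8] 91.88913383474703
side [[   1.    -0.2    0.2  300. ]
 [  -0.3   -0.7    0.6 -936.9]
 [   0.    -0.7   -0.8 1088.4]
 [   0.     0.     0.     1. ]]
side case [([254.7, 145.7], 0.86, array([525.6, 232.4,   0. ]))]
side case_rim [([256.1, 135.6], 0.78, array([527.8, 214.2,  55. ]))]
side lid [([295.2, 265.1], 0.91, array([ 522.2, -223.4,   12. ])), ([206.8, 294.3], 0.75, array([ 300.2, -249.4,   12. ])), ([287.9, 353.2], 0.74, array([ 444.3, -440.5,   12. ]))]
side lid_handle [([286.6, 346.1], 0.87, array([ 440.6, -442.4,   51. ])), ([295.0, 254.4], 0.71, array([ 522.2, -219.3,   51. ])), ([204.8, 282.2], 0.64, array([ 301.2, -241.3,   51. ]))]
side bolt_grip [([270.3, 156.1], 0.78, array([537.4,  80.6,  94. ]))]
side beaker [([368.0, 197.1], 0.66, array([779.3, -49.8,   0. ]))]
side bottle [([346.4, 175.7], 0.89, array([749.4,  43. ,   0. ]))]
side brush [([373.3, 264.3], 0.68, array([ 711.7, -263. ,    0. ]))]
case [(array([255., 155.,  57.,  81.]), 0.85)]
lid [(array([205., 294.,  89.,  71.]), 0.95), (array([288., 359.,  94.,  90.]), 0.9), (a
[... 409 characters left out ...]
,   12. ])), ([342.9, 328.1], 0.65, array([ 303.2, -242.9,   12. ]))]
top lid_handle [([332.2, 221.6], 0.85, array([ 520. , -213.7,   51. ])), ([443.5, 258.6], 0.79, array([ 450.1, -441.8,   51. ])), ([348.6, 329.7], 0.61, array([ 304. , -248.7,   51. ]))]
top bolt_grip [([189.4, 209.7], 0.97, array([531.2,  72.1,  94. ]))]
top beaker [([261.0, 104.2], 0.58, array([783.5, -59.1,   0. ]))]
top bottle [([218.2, 118.2], 0.96, array([748.6,  34.3,   0. ]))]
top brush [([356.5, 139.3], 0.91, array([ 709.7, -271.7,    0. ]))]
case [(array([148., 213., 132.,  69.]), 0.97)]
lid [(array([342., 330., 100., 100.]), 0.84), (array([440., 265.,  92.,  95.]), 0.74), (array([329., 223.,  81.,  75.]), 0.63)]
```

View pics/top0.png

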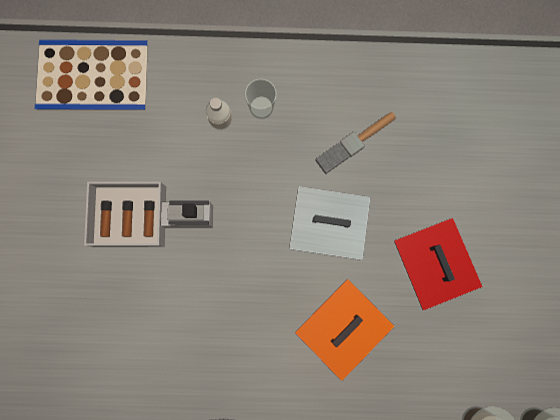

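View pics/side0.png

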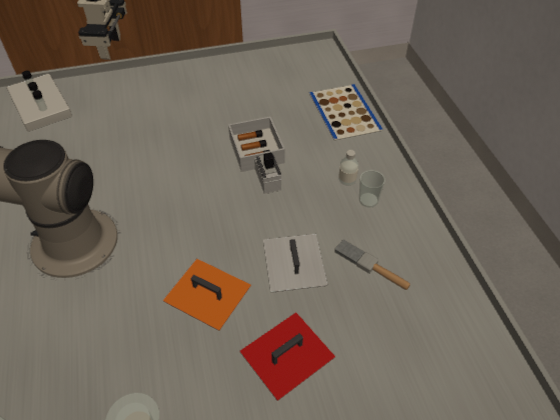

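The top view shows the case at (124,213) with its bolt at (189,210). There are three lid candidates: bare aluminium (331,222), orange (343,329) and red (440,264). Only the aluminium one fits, since orange and red are look-alikes. I'll confirm it in a crop and measure the yaws.

```bash
python3 - <<'E'
from h import *
np.set_printoptions(precision=2,suppress=True)
P={n:capture(n) for n in("side","top")}
pts={}
near=dict(lid_handle=(331,222),lid=(331,222),bolt_grip=(189,210),case_rim=(124,213)); nears=dict(lid_handle=(295,255),lid=(295,265),bolt_grip=(270,156),case_rim=(256,136))
for t in near:
    rs=[]
    for n,q in(("top",near),("side",nears)):
        c=[r["centre"] for r in tip_of(P[n],t)]; c=min(c,key=lambda c:np.hypot(*(np.array(c)-q[t])),default=None)
        if c is not None: rs.append(ray(P[n],c))
    if len(rs)==2: print(t,*tri(rs))
def rect(mask,p,z):
    c=max(cv2.findContours(mask.astype(np.uint8),cv2.RETR_EXTERNAL,cv2.CHAIN_APPROX_NONE)[0],key=cv2.contourArea)[:,0]
    w=np.array([atz(p,u+0.0,z)[:2] for u in c],np.float32)
    return cv2.minAreaRect(w)
for n,q in(("top",near),("side",nears)):
    for t,z in(("lid",14),("lid_handle",51),("case",55),("bolt_grip",94)):
        for r in trace(P[n],t):
            k=q.get(t,q["case_rim"])
            if np.hypot(r["rect"][0]-k[0],r["rect"][1]-k[1])<35: print(n,t,round(r["conf"],2),r["rect"],rect(r["pixels"],P[n],z))
im=P["top"]["color"]
a=cv2.resize(im[170:275,270:390],None,fx=4,fy=4,interpolation=cv2.INTER_CUBIC)[:420]; b=cv2.resize(im[170:275,75:225],None,fx=4,fy=4,interpolation=cv2.INTER_CUBIC)
s=np.hstack([a[:300*4//3],b[:400*4//3]]) if a.shape[0]==b.shape[0] else a
save(P["top"],"crop1",cv2.resize(s,(800,int(s.shape[0]*800/s.shape[1]))))
E
```

```text
lid_handle [ 522.31 -213.31   47.44] [np.float64(0.1190290760092165), np.float64(0.11902907600918627)]
lid [ 523.8  -215.73   17.05] [np.float64(1.4907750690298167), np.float64(1.4907750690297035)]
bolt_grip [536.18  69.3   92.45] [np.float64(3.538903353662951), np.float64(3.538903353663052)]
case_rim [530.88 214.87  58.1 ] [np.float64(5.436605483131307), np.float64(5.436605483131329)]
top lid 0.56 [329.6, 223.8, 80.9, 75.1] ((522.9111938476562, -212.8140106201172), (159.47354125976562, 138.2706298828125), 82.9618148803711)
top lid_handle 0.67 [327.1, 222.0, 78.9, 73.8] ((518.462158203125, -207.71127319335938), (151.79588317871094, 132.3368377685547), 83.3178939819336)
top case 0.83 [147.7, 214.2, 129.7, 64.1] ((525.7883911132812, 160.60438537597656), (131.24989318847656, 257.3608093261719), 1.5840916633605957)
top bolt_grip 0.68 [186.1, 214.7, 32.1, 16.6] ((527.4739990234375, 78.65208435058594), (29.64919090270996, 70.82247161865234), 1.5071489810943604)
side lid 0.66 [292.4, 263.6, 61.5, 57.5] ((521.9027709960938, -213.36056518554688), (158.64990234375, 138.56036376953125), 83.2904052734375)
side lid_handle 0.78 [295.3, 262.2, 64.4, 60.2] ((512.8235473632812, -238.49549865722656), (157.5379180908203, 134.4378204345703), 83.08908081054688)
side case 0.6 [254.4, 152.3, 54.5, 78.7] ((520.081298828125, 140.2728271484375), (141.1209259033203, 304.455810546875), 0.27507972717285156)Traceback (most recent call last):
  File "<stdin>", line 23, in <module>
    return _nx.concatenate(arrs, 1, dtype=dtype, casting=casting)
           ~~~~~~~~~~~~~~~^^^^^^^^^^^^^^^^^^^^^^^^^^^^^^^^^^^^^^^
ValueError: all the input array dimensions except for the concatenation axis must match exactly, but along dimension 0, the array at index 0 has size 400 and the array at index 1 has size 420
```

```bash
python3 - <<'E'
from h import *
from scipy.optimize import least_squares
T=capture("top");S=capture("side")
def R(a):return np.array([[np.cos(a),-np.sin(a),0],[np.sin(a),np.cos(a),0],[0,0,1]])
# case silhouette boundary fit by box corners: compare convex hull mask IoU in both views
from scipy.optimize import minimize
def hull(p,v,pts):
    m=np.zeros((420*4,560*4),np.uint8)
    for g in pts:
        q=np.array([proj(p,R(v[2])@np.array(c)+[v[0],v[1],0]) for c in g])*4+1.5
        cv2.fillConvexPoly(m,cv2.convexHull(q.astype(np.float32)).astype(np.int32),1)
    return cv2.resize(m.astype(np.float32),(560,420),interpolation=cv2.INTER_AREA)
box=lambda x,y0,y1,z0,z1:[(i,j,k) for i in(-x,x) for j in(y0,y1) for k in(z0,z1)]
case=[box(65,-75,75,0,55),box(25,-177,-75,0,62)]
lid=[box(68,-78,78,11.7,16.7)]
def fit(name,pts,v0,near):
    ms={}
    for p,k,nm in((T,near[0],"T"),(S,near[1],"S")):
        r=[r for r in trace(p,name) if np.hypot(r["rect"][0]-k[0],r["rect"][1]-k[1])<35]
        if r: ms[nm]=(p,r[0]["pixels"].astype(float))
    for use in("T","S","TS"):
        if not all(u in ms for u in use):continue
        f=lambda v:sum(np.abs(hull(ms[u][0],(v[0],v[1],v[2]/100),pts)-ms[u][1]).sum() for u in use)
        r=minimize(f,[v0[0],v0[1],v0[2]*100],method="Nelder-Mead",options=dict(initial_simplex=[[v0[0]+a,v0[1]+b,v0[2]*100+c] for a,b,c in((0,0,0),(8,0,0),(0,8,0),(0,0,6))],xatol=.1,fatol=.3))
        print(name,use,r.x.round(1),r.fun)
    return r.x
v=fit("case",case,(529,213,.02),((148,213),(255,152)));l=fit("lid",lid,(522,-213,-.12),((330,223),(293,264)))
im=cv2.resize(T["color"],None,fx=5,fy=5,interpolation=cv2.INTER_CUBIC)
for c in box(65,-75,75,55,55)+box(61,-71,71,55,55):
    q=(proj(T,R(v[2]/100)@c+[v[0],v[1],0])+.5)*5;cv2.circle(im,tuple(int(a) for a in q),3,(0,255,0),-1)
a=im[170*5:265*5,75*5:220*5];b=im[170*5:265*5,285*5:380*5]
s=np.hstack([a,b]);save(T,"crop1",cv2.resize(s,(800,int(s.shape[0]*800/s.shape[1]))))
E
```

```text
case T [526.4 214.2   3. ] 174.875
case S [524.7 213.3   2.5] 124.0625
case TS [526.2 214.3   2.8] 327.8125
lid T [ 522.4 -212.9  -12.3] 107.4375
lid S [ 520.8 -214.2  -11.9] 113.0625
lid TS [ 521.9 -212.8  -12.5] 249.625
```

View pics/crop1.png

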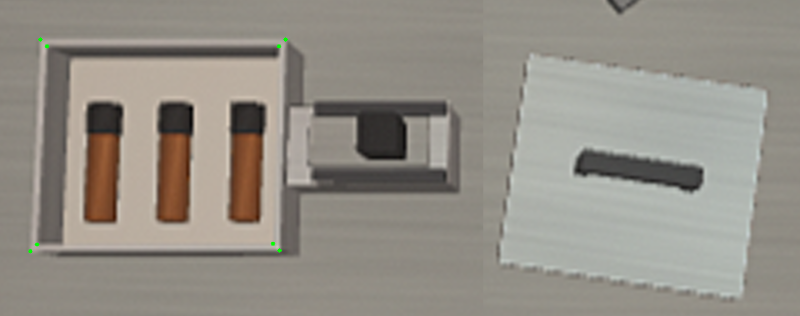

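The crop confirms the bare aluminium lid with its dark handle at top (331,222). The case is open with three vials and the bolt drawn back, and the fitted rim corners lie on the image edges. Next I'll work out the approach.

```bash
cat > go.py <<'E'
import sys
from h import *
from scipy.spatial.transform import Rotation as Ro
def d(x,y,z,yaw):
    o=get_obs();M=Ro.from_euler("xyz",o["tcp_rot"]).as_matrix()
    s=M.T@(np.array([x,y,z])-o["tool_pos"])/1000
    e=(yaw-o["tcp_rot"][2]+np.pi)%(2*np.pi)-np.pi
    print("shift",s.round(4),"spin",round(-e,3),"| t",round(o["time"],2),"pos",np.round(o["tool_pos"],1),"rot",np.round(o["tcp_rot"],3),"q6",np.round(o["joint_positions"][5],2),"w",round(o["grip_width"],1),"F",np.round(o["contact_force"],1),round(float(np.max(o["finger_force"])),1))
if __name__=="__main__": d(*map(float,sys.argv[1:5]))
E
python3 go.py 522 -213 310 1.448
```

```text
shift [-0.563  -0.5553  0.0947] spin 1.36 | t 2.3 pos [172.  496.  404.8] rot [3.141 0.    2.808] q6 -0.15 w 92.0 F [ 0.   0.8 -0.1] 0.0
```

```bash
python3 -m inch '[[-0.563,-0.555,0.03,1.36,1],[-0.563,-0.555,0.03,1.36,1],[-0.563,-0.555,0.03,1.36,1],[-0.563,-0.555,0.03,1.36,1],[-0.563,-0.555,0.03,1.36,1],[-0.563,-0.555,0.03,1.36,1],[-0.563,-0.555,0.03,1.36,1],[-0.563,-0.555,0.03,1.36,1]]' ; python3 go.py 522 -213 310 1.448
```

```text
time: 2.97
tool_pos: [319.7, 195.6, 392.3]
tcp_rot: [3.14, -0.0, 1.802]
contact_force: [1.1, -0.3, 0.8]
grip_width: 91.7
finger_force: 0.0
shift [-0.4441  0.1032  0.0823] spin 0.354 | t 2.97 pos [319.7 195.6 392.3] rot [ 3.14  -0.     1.802] q6 0.11 w 91.7 F [ 1.1 -0.3  0.8] 0.0
```

```bash
python3 -m inch '[[-0.444,0.103,0.05,0.354,1],[-0.444,0.103,0.05,0.354,1],[-0.444,0.103,0.05,0.354,1],[-0.444,0.103,0.05,0.354,1],[-0.444,0.103,0.05,0.354,1],[-0.444,0.103,0.05,0.354,1],[-0.444,0.103,0.05,0.354,1],[-0.444,0.103,0.05,0.354,1]]' >/dev/null; python3 go.py 522 -213 290 1.448
```

```text
shift [-0.105   0.0662  0.0657] spin 0.005 | t 3.63 pos [ 468.5 -101.   355.6] rot [ 3.141 -0.     1.453] q6 -0.26 w 91.8 F [1.2 0.8 0.3] 0.0
```

```bash
python3 -m inch '[[-0.105,0.066,0.065,0.005,1],[-0.105,0.066,0.065,0.005,1],[-0.105,0.066,0.065,0.005,1],[-0.105,0.066,0.065,0.005,1],[-0.105,0.066,0.065,0.005,1],[-0.105,0.066,0.065,0.005,1]]' >/dev/null; python3 go.py 522 -213 210 1.447
python3 - <<'E'
from h import *
P=[capture("top"),capture("side")]
a=P[1]["color"][160:320,220:370];b=P[0]["color"][165:280,265:395]
f=lambda i:cv2.resize(i,(400,400),interpolation=cv2.INTER_CUBIC)
save(P[0],"c2",np.hstack([f(a),f(b)]))
E
```

```text
shift [-0.0021  0.0013  0.0801] spin 0.001 | t 4.13 pos [ 521.1 -210.8  290.1] rot [-3.140e+00 -1.000e-03  1.448e+00] q6 -0.4 w 91.5 F [-0.3  0.1  0.2] 0.0
```

View pics/c2.png

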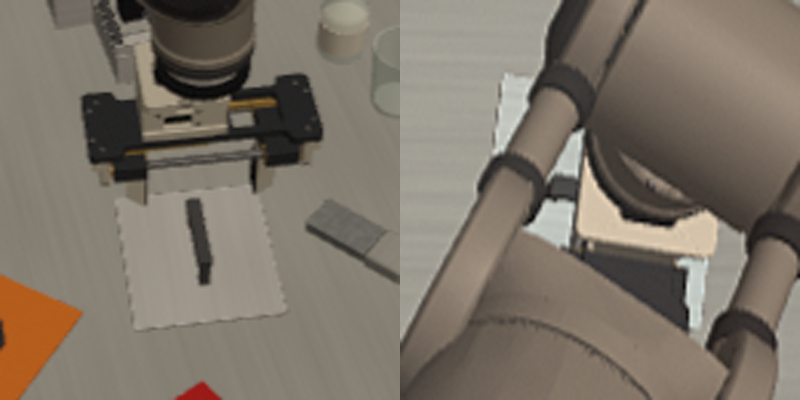

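The fingers straddle the handle bar at crop (198,240), with the opening aligned across it. Next: descend and grip.

```bash
python3 -m inch '[[-0.002,0.001,0.03,0,1],[-0.002,0.001,0.055,0,1],[-0.002,0.001,0.07,0,1],[-0.002,0.001,0.08,0,1],[-0.002,0.001,0.08,0,1],[-0.002,0.001,0.08,0,0],[-0.002,0.001,0.08,0,0],[-0.002,0.001,0.08,0,0]]' ; python3 -m inch '[[0,0,0,0,0],[0,0,0,0,0],[0,0,0,0,0],[0,0,0,0,0],[0,0,0,0,0],[0,0,0,0,0]]'; python3 go.py 522 -213 210 1.447
```

```text
time: 4.9
tool_pos: [522.6, -212.9, 212.2]
tcp_rot: [3.139, 0.001, 1.449]
contact_force: [0.6, 0.2, 0.6]
grip_width: 76.4
finger_force: 0.0
time: 5.4
tool_pos: [522.1, -212.9, 210.7]
tcp_rot: [-3.142, -0.0, 1.449]
contact_force: [-0.8, -0.1, -0.7]
grip_width: 36.3
finger_force: 0.0
shift [-0.0001 -0.0001  0.0007] spin 0.002 | t 5.4 pos [ 522.1 -212.9  210.7] rot [-3.142 -0.     1.449] q6 -0.4 w 36.3 F [-0.8 -0.1 -0.7] 0.0
```

```bash
python3 -m inch '[[0,0,0,0,0],[0,0,0,0,0],[0,0,0,0,0],[0,0,0,0,0],[0,0,0,0,0],[0,0,0,0,0]]'; python3 -m inch '[[0,0,-0.01,0,0],[0,0,-0.03,0,0],[0,0,-0.055,0,0],[0,0,-0.09,0,0],[0,0,-0.11,0,0],[0,0,-0.12,0,0],[0,0,-0.12,0,0]]';  python3 go.py 526 214 330 1.599
```

```text
time: 5.9
tool_pos: [522.1, -212.9, 210.7]
tcp_rot: [-3.141, -0.0, 1.449]
contact_force: [-0.9, -0.2, -0.4]
grip_width: 13.5
finger_force: 30.0
time: 6.48
tool_pos: [522.4, -213.0, 333.3]
tcp_rot: [3.137, 0.002, 1.449]
contact_force: [0.3, -1.2, -3.1]
grip_width: 13.5
finger_force: 30.0
shift [ 0.4243 -0.0483  0.0024] spin -0.15 | t 6.48 pos [ 522.4 -213.   333.3] rot [3.137e+00 2.000e-03 1.449e+00] q6 -0.4 w 13.5 F [ 0.3 -1.2 -3.1] 30.0
```

```bash
python3 -m inch '[[0.02,-0.002,-0.005,-0.01,0],[0.05,-0.006,-0.01,-0.02,0],[0.085,-0.01,-0.01,-0.03,0],[0.12,-0.014,-0.01,-0.045,0],[0.155,-0.018,-0.01,-0.06,0],[0.19,-0.022,-0.01,-0.075,0],[0.225,-0.026,-0.01,-0.09,0],[0.26,-0.030,-0.01,-0.10,0]]' >/dev/null;python3 go.py 526 214 330 1.599
```

```text
shift [ 0.1635 -0.0007  0.0089] spin -0.05 | t 7.15 pos [523.2  50.5 338.9] rot [-3.138 -0.     1.549] q6 -0.03 w 13.8 F [ 1.4  0.2 -2.5] 30.0
```

```bash
python3 -m inch '[[0.035,0,0,-0.01,0],[0.07,0,0,-0.03,0],[0.105,0,0,-0.05,0],[0.135,0,0,-0.05,0],[0.155,0,0,-0.05,0],[0.163,-0.001,0,-0.05,0],[0.163,-0.001,0,-0.05,0],[0.163,-0.001,0,-0.05,0]]' >/dev/null;python3 go.py 526 214 253 1.599
python3 - <<'E'
from h import *
P=[capture("top"),capture("side")]
for n,p in zip("ts",P):
    for t in("lid","lid_handle","case_rim","bolt_grip"): print(n,t,[(np.round(r["centre"],1),round(r["conf"],2)) for r in tip_of(p,t)])
print(proj(P[1],[526,214,171]))
a=P[1]["color"][60:220,180:340];b=P[0]["color"][150:280,60:230]
f=lambda i:cv2.resize(i,(400,400),interpolation=cv2.INTER_CUBIC)
save(P[0],"c3",np.hstack([f(a),f(b)]))
E
```

```text
shift [0.0027 0.     0.0864] spin 0.001 | t 7.82 pos [526.3 211.4 339.4] rot [-3.139e+00  1.000e-03  1.600e+00] q6 0.22 w 13.3 F [ 0.1 -0.1 -2.2] 30.0
t lid [(array([436.1, 259.3]), 0.87), (array([343. , 329.4]), 0.83), (array([110.1, 207.8]), 0.69)]
t lid_handle [(array([441. , 261.4]), 0.86), (array([349.3, 332.5]), 0.7), (array([101.5, 203.6]), 0.55)]
t case_rim []
t bolt_grip [(array([191.9, 212. ]), 0.89)]
s lid [(array([252.7, 111.9]), 0.85), (array([202.3, 296.2]), 0.69), (array([287.1, 352.8]), 0.61)]
s lid_handle [(array([204.2, 285.1]), 0.9), (array([287.7, 348.5]), 0.69), (array([254.3, 103.3]), 0.67), (array([372.4, 265.9]), 0.39)]
s case_rim [(array([255.6, 135.1]), 0.91)]
s bolt_grip []
[253.87490164 103.65403107]
```

View pics/c3.png

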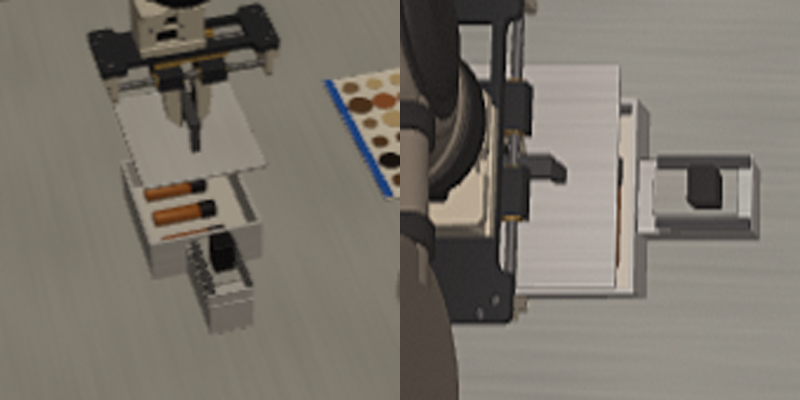

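The lid hangs level over the case: lid at crop (190,130), case mouth below it, bolt at (705,185) still drawn back. Both views give the same lid-to-case offset of about (4, 427) mm. I'll lower to just above contact, then go on slowly.

```bash
python3 -m inch '[[0.003,0,0.02,0,0],[0.003,0,0.04,0,0],[0.003,0,0.055,0,0],[0.003,0,0.064,0,0],[0.003,0,0.068,0,0],[0.003,0,0.068,0,0],[0.003,0,0.068,0,0]]' >/dev/null;python3 go.py 526.4 214.2 254 1.600
```

```text
shift [-0.0007 -0.0004  0.0194] spin -0.001 | t 8.9 pos [526.8 214.9 273.4] rot [ 3.141 -0.     1.599] q6 0.22 w 13.8 F [-0.1  0.2 -2.3] 30.0
```

```bash
python3 -m inch '[[-0.001,0,0.002,0,0],[-0.001,0,0.005,0,0],[-0.001,0,0.007,0,0],[-0.001,0,0.009,0,0],[-0.001,0,0.011,0,0],[-0.001,0,0.012,0,0],[-0.001,0,0.013,0,0],[-0.001,0,0.013,0,0]]' ;python3 go.py 526.4 214.2 254 1.600
```

```text
time: 9.57
tool_pos: [526.5, 213.8, 259.5]
tcp_rot: [-3.141, 0.0, 1.599]
contact_force: [-0.1, 0.4, -3.1]
grip_width: 13.7
finger_force: 30.0
shift [ 0.0004 -0.      0.0055] spin -0.001 | t 9.57 pos [526.5 213.8 259.5] rot [-3.141  0.     1.599] q6 0.22 w 13.7 F [-0.1  0.4 -3.1] 30.0
```

```bash
python3 -m inch '[[0,0,0.002,0,0],[0,0,0.003,0,0],[0,0,0.004,0,0],[0,0,0.005,0,0],[0,0,0.0055,0,0],[0,0,0.0055,0,0],[0,0,0.0055,0,0]]' ;python3 go.py 526.4 214.2 254 1.600
```

```text
time: 10.15
tool_pos: [526.5, 213.8, 254.2]
tcp_rot: [3.142, -0.0, 1.599]
contact_force: [-0.1, -0.7, -3.2]
grip_width: 14.0
finger_force: 30.0
shift [ 0.0004 -0.0001  0.0002] spin -0.001 | t 10.15 pos [526.5 213.8 254.2] rot [ 3.142 -0.     1.599] q6 0.22 w 14.0 F [-0.1 -0.7 -3.2] 30.0
```

```bash
python3 -m inch '[[0,0,0.0005,0,0],[0,0,0.001,0,0],[0,0,0.001,0,0],[0,0,0.001,0,0]]' ;python3 go.py 526.4 214.2 254 1.600
```

```text
time: 10.48
tool_pos: [526.5, 213.8, 254.1]
tcp_rot: [3.141, -0.0, 1.599]
contact_force: [-2.6, -0.3, 5.5]
grip_width: 13.3
finger_force: 30.0
shift [ 0.0004 -0.0001  0.0001] spin -0.001 | t 10.48 pos [526.5 213.8 254.1] rot [ 3.141 -0.     1.599] q6 0.22 w 13.3 F [-2.6 -0.3  5.5] 30.0
```

Contact came at the expected seated height (254 mm), so I'll open, rise and check.

```bash
python3 -m inch '[[0,0,0.001,0,0.6],[0,0,0.001,0,0.6],[0,0,0.001,0,0.6],[0,0,0.001,0,0.6],[0,0,0.001,0,0.6],[0,0,0.001,0,0.6],[0,0,0,0,0.6],[0,0,0,0,0.6]]'; python3 -m inch '[[0,0,-0.02,0,0.6],[0,0,-0.05,0,0.6],[0,0,-0.09,0,0.6],[0,0,-0.12,0,0.6],[0,0,-0.13,0,0.6],[0,0,-0.13,0,0.6]]'
python3 - <<'E'
from h import *
P=[capture("top"),capture("side")]
for n,p in zip("ts",P):
    for t in("lid","lid_handle","bolt_grip"): print(n,t,[(np.round(r["centre"],1),round(r["conf"],2),atz(p,r["centre"],dict(lid=55,lid_handle=94,bolt_grip=94)[t]).round(1)) for r in tip_of(p,t)])
a=P[1]["color"][100:200,200:300];b=P[0]["color"][150:270,70:220]
save(P[0],"c4",np.hstack([cv2.resize(a,(400,400),interpolation=cv2.INTER_CUBIC),cv2.resize(b,(400,400),interpolation=cv2.INTER_CUBIC)]))
E
```

```text
time: 11.15
tool_pos: [526.6, 213.8, 253.4]
tcp_rot: [3.141, -0.0, 1.599]
contact_force: [0.4, 0.3, 0.5]
grip_width: 54.8
finger_force: 0.0
time: 11.65
tool_pos: [526.8, 214.0, 386.5]
tcp_rot: [3.135, -0.002, 1.599]
contact_force: [0.2, 0.7, -0.2]
grip_width: 55.0
finger_force: 0.0
t lid [(array([343.7, 327. ]), 0.85, array([ 309.4, -238.3,   55. ])), (array([123.4, 210.4]), 0.74, array([531.3, 212.3,  55. ])), (array([436.3, 265.3]), 0.64, array([ 436. , -425.5,   55. ]))]
t lid_handle [(array([442.6, 261. ]), 0.74, array([ 443.4, -425.1,   94. ])), (array([114.2, 210.9]), 0.66, array([524.9, 218.5,  94. ])), (array([349.3, 331. ]), 0.63, array([ 305.8, -243.4,   94. ]))]
t bolt_grip []
s lid [(array([206.6, 290.9]), 0.96, array([ 301.3, -267.9,   55. ])), (array([288.4, 351. ]), 0.83, array([ 440.8, -455.9,   55. ])), (array([255.6, 138.2]), 0.64, array([523.9, 203.7,  55. ]))]
s lid_handle [(array([206.5, 282.2]), 0.8, array([ 304.8, -271.1,   94. ])), (array([256.7, 125.4]), 0.62, array([530.7, 212.7,  94. ])), (array([291. , 348.1]), 0.56, array([ 442.2, -469.3,   94. ]))]
s bolt_grip [(array([268.9, 160.1]), 0.51, array([530. ,  66.6,  94. ]))]
```

View pics/c4.png

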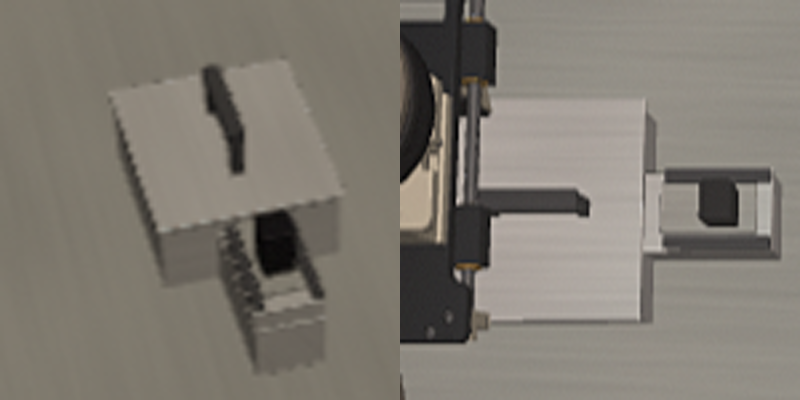

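The lid sits flat and square on the case, at side crop (225,145) and top crop (560,210). The bolt block at (718,203) has not moved. I'll push the bolt from behind with closed fingers.

```bash
python3 go.py 531.5 28 300 1.599; python3 -m inch '[[-0.03,0.005,0,0,0],[-0.07,0.005,0,0,0],[-0.11,0.005,0,0,0],[-0.15,0.005,0,0,0],[-0.18,0.01,0,0,0],[-0.186,0.01,0,0,0],[-0.186,0.01,0,0,0],[-0.186,0.01,0,0,0]]' ;python3 go.py 531.5 28 258 1.599
```

```text
shift [-0.1858  0.      0.082 ] spin -0.0 | t 12.05 pos [526.5 213.8 381.9] rot [-3.139  0.     1.599] q6 0.22 w 55.0 F [ 0.3 -0.2 -0.1] 0.0
time: 12.72
tool_pos: [541.7, 28.4, 382.8]
tcp_rot: [-3.141, -0.001, 1.598]
contact_force: [0.7, -0.5, -0.1]
grip_width: 6.1
finger_force: 0.0
shift [-0.0002 -0.0101  0.1248] spin -0.001 | t 12.72 pos [541.7  28.4 382.8] rot [-3.141e+00 -1.000e-03  1.598e+00] q6 -0.12 w 6.1 F [ 0.7 -0.5 -0.1] 0.0
```

```bash
python3 -m inch '[[0,-0.005,0.03,0,0],[0,-0.01,0.065,0,0],[0,-0.01,0.095,0,0],[0,-0.01,0.115,0,0],[0,-0.01,0.124,0,0],[0,-0.01,0.124,0,0],[0,-0.01,0.124,0,0]]' ;python3 -m inch '[[0.003,0,0,0,0],[0.006,0,0,0,0],[0.009,0,0,0,0],[0.013,0,0,0,0],[0.017,0,0,0,0],[0.02,0,0,0,0],[0.023,0,0,0,0],[0.026,0,0,0,0]]';python3 go.py 530 92.7 258 1.599
```

```text
time: 13.3
tool_pos: [532.0, 28.9, 259.7]
tcp_rot: [3.141, -0.0, 1.6]
contact_force: [0.3, -0.2, 1.0]
grip_width: 0.5
finger_force: 0.0
time: 13.97
tool_pos: [531.0, 54.1, 259.3]
tcp_rot: [3.141, 0.0, 1.599]
contact_force: [0.3, -2.6, 0.8]
grip_width: 0.3
finger_force: 1.1
shift [0.0387 0.0001 0.0013] spin 0.0 | t 13.97 pos [531.   54.1 259.3] rot [3.141 0.    1.599] q6 -0.07 w 0.3 F [ 0.3 -2.6  0.8] 1.1
```

The fingers are in contact with the block and it is moving (−2.6 N). Pushing on.

```bash
python3 -m inch '[[0.004,0,0,0,0],[0.008,0,0,0,0],[0.012,0,0,0,0],[0.016,0,0,0,0],[0.02,0,0,0,0],[0.024,0,0,0,0],[0.028,0,0,0,0],[0.030,0,0,0,0]]'; python3 -m inch '[[0.001,0,0,0,0],[0.002,0,0,0,0],[0.003,0,0,0,0],[0.004,0,0,0,0],[0.005,0,0,0,0],[0.005,0,0,0,0]]'
```

```text
time: 14.63
tool_pos: [530.1, 84.5, 259.3]
tcp_rot: [3.141, -0.0, 1.599]
contact_force: [-0.6, -2.0, 2.7]
grip_width: 0.6
finger_force: 1.1
time: 15.13
tool_pos: [530.0, 89.0, 259.2]
tcp_rot: [3.141, -0.0, 1.599]
contact_force: [0.5, -0.5, 0.6]
grip_width: 0.6
finger_force: 0.6
```

```bash
python3 -m inch '[[0.001,0,0,0,0],[0.002,0,0,0,0],[0.002,0,0,0,0]]'
```

```text
time: 15.38
tool_pos: [530.0, 91.0, 259.2]
tcp_rot: [3.141, -0.0, 1.599]
contact_force: [-0.3, -0.4, 0.7]
grip_width: 0.6
finger_force: 0.7
```

```bash
python3 -m inch '[[0.001,0,0,0,0],[0.002,0,0,0,0],[0.002,0,0,0,0]]'; python3 -m inch '[[0.001,0,0,0,0],[0.002,0,0,0,0],[0.002,0,0,0,0]]'
```

```text
time: 15.63
tool_pos: [529.9, 92.5, 259.2]
tcp_rot: [-3.142, 0.001, 1.599]
contact_force: [0.5, -4.7, 1.8]
grip_width: 0.5
finger_force: 2.6
time: 15.88
tool_pos: [530.0, 93.2, 259.3]
tcp_rot: [-3.141, 0.004, 1.599]
contact_force: [-0.0, -14.3, 1.8]
grip_width: 0.3
finger_force: 7.0
```

The force rose sharply at y = 93 mm, where the stop was expected, so the bolt is home. I'll back off, rise clear and verify.

```bash
python3 -m inch '[[-0.01,0,0,0,0],[-0.03,0,0,0,0],[-0.04,0,-0.02,0,0],[-0.05,0,-0.06,0,0],[-0.08,0,-0.1,0,0],[-0.11,0,-0.13,0,0],[-0.15,0,-0.13,0,0],[-0.18,0,-0.13,0,0]]' 
python3 -m inch '[[-0.04,0,0,0,0],[-0.08,0,0,0,0],[-0.11,0,0,0,0],[-0.12,0,0,0,0],[-0.12,0,0,0,0]]'
python3 - <<'E'
from h import *
from scipy.spatial.transform import Rotation as Ro
P=[capture("top"),capture("side")]
for n,p in zip("ts",P):
    for t in("lid_handle","bolt_grip"): print(n,t,[(np.round(r["centre"],1),round(r["conf"],2),atz(p,r["centre"],94).round(1)) for r in tip_of(p,t)])
im=[cv2.resize(p["color"],None,fx=4,fy=4,interpolation=cv2.INTER_CUBIC) for p in P]
# bolt plate front expected: case y=-53, lid edge y=-78
R=Ro.from_euler("z",.029).as_matrix();c=np.array([526.4,214.2,0])
for i,p in zip(im,P):
    for x in(-15,15): cv2.circle(i,tuple(int(v) for v in (proj(p,R@[x,-53,68]+c)+.5)*4),3,(0,255,0),-1)
a=im[1][400:800,800:1200];b=im[0][640:1040,400:800]
save(P[0],"c5",np.hstack([a,b]))
E
```

```text
time: 16.55
tool_pos: [535.0, -86.5, 392.3]
tcp_rot: [3.136, 0.001, 1.6]
contact_force: [0.2, 0.3, -1.5]
grip_width: 0.2
finger_force: 0.0
time: 16.97
tool_pos: [538.0, -207.3, 388.6]
tcp_rot: [-3.141, -0.001, 1.595]
contact_force: [-0.2, -0.2, -0.2]
grip_width: 0.7
finger_force: 0.0
t lid_handle [(array([443.3, 259.2]), 0.78, array([ 446.9, -426.6,   94. ])), (array([117.3, 210.6]), 0.74, array([525.7, 212.5,  94. ])), (array([349.3, 331.4]), 0.72, array([ 305.1, -243.4,   94. ]))]
t bolt_grip [(array([168. , 209.6]), 0.58, array([530.3, 113.9,  94. ]))]
s lid_handle [(array([256.5, 124.8]), 0.97, array([530.8, 215.3,  94. ])), (array([206. , 282.8]), 0.95, array([ 303.4, -272.3,   94. ])), (array([286.5, 348. ]), 0.89, array([ 433.5, -466.8,   94. ]))]
s bolt_grip [(array([264.5, 151.4]), 0.69, array([526.7, 102.5,  94. ]))]
```

View pics/c5.png

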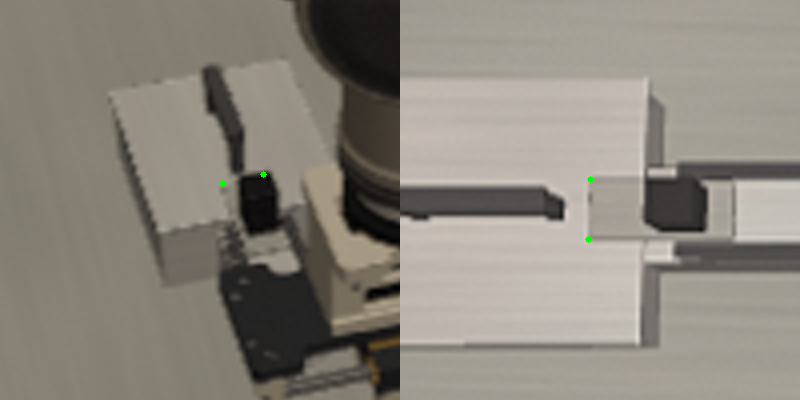

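The bolt plate's front end lies on the predicted home corners, top crop (589,180) and (589,240), over the flat lid. Grip centre measures y ≈ 114, as expected at home. Handing in.

```bash
python3 -c "
from plant import *
print(close_job())"
```

```text
the job is handed in; nothing more can be done
None
```

The lid is seated flat on the case and the bolt is fully home over its edge; I handed the job in at about 17 s of robot time, with the beaker, bottle and brush left alone and the robot touching nothing.

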